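Roll the knife sharpener home into its dock

ROBOT

A 6-joint arm with a two-finger parallel gripper is mounted at the origin on a cart in front of the work surface, level with it; the furniture and walls round the work are solid. World frame = base frame: x ahead of the robot, y to its left, z up, the work surface at z = 0. Lengths are in m, angles in rad, forces in N, time in s.
With the tool pointing down it reaches from about 0.275 to 0.775 m from the base axis. Payload 14.6 kg.
Tool frame: the origin (TCP) lies midway between the tips of the shut fingers; the grasp point (between the pads) lies 19 mm behind it; z points along the fingers, y is the line along which they close (so a half turn about z gives the same grasp; the last joint's range is limited). The gripper opens to 85 mm and grips with 20 to 120 N. Pads are 22 mm wide; open, the fingers measure 114 mm over their backs; the gripper's body (76 mm by 85 mm) begins 54 mm behind the grasp point. The pads swing forward as they close: fully open they stand 13 mm farther back than shut.
Start: joints at [-1.441, 0.263, -0.048, 1.259, 0, 1.415], TCP at [0.148, -0.504, 0.231] pointing down, gripper open.
Joint ranges: [-2.65, 2.65], [-0.89, 1.7], [-1.18, 1.37], [-2.13, 2.11], [-1.35, 1.29], [-3.14, 3.14]. Speed limits (rad/s): [1.89, 1.89, 2.57, 2.79, 3.14, 3.14].

INTERFACE

Orientations are given as [roll, pitch, yaw] about the fixed x, y, z axes, in that order (R = Rz(yaw) Ry(pitch) Rx(roll)).
In Python, from plant import env gives the robot as it stands. The module is installed in compiled form; this text tells all that it offers.
- The arm moves only by the tool jog_arm, never from a script. Its argument "plan" is a list of rows, each an object with "delta_rot": the turn, a rotation vector about the world's x, y, z in degrees, a list of three; "dp": the shift along the world's x, y, z in m, a list of three; "hand": the gripper command: -1 is fully open, 1 is shut, values between are in proportion. A call has 1 to 20 rows; each row is the pose to reach, as a shift and turn from the pose commanded when the call began; what a row does not reach only later rows make up. A row lasts 1/12 s, in which the tool goes at most 41.7 mm and 7.16 degrees, less where a joint would pass 70% of its speed; a pose out of reach is approached as far as the arm can. A call with a gripper value outside its range is refused whole. The fingers move at their own pace and stop on an object; "newtons" is the grip in N (left out, the last holds). Time passes only in rows, so rows that repeat a pose let the fingers close. It gives the time, the measured TCP pose, the force, the opening and the grip force at its end, in the units of the state.
- env.observe(): the state, without advancing time (a new reading comes with each control period).
- env.read_camera(name): name is "scene" or "side" or "wrist"; returns the picture (420x560x3 uint8, blue, green, red); there is no depth.
- env.camera_params(name): a dict with "fovy" (degrees; the focal length in pixels is half the picture's height over the tangent of half this angle, whatever the lens; pixels are square), "cx", "cy" (the principal point, pixels), "rvec" (rotation vector, rad) and "tvec" (3), from world to camera coordinates, as OpenCV has them. Camera axes: x right, y down, z forward; pixel columns grow to the right and rows downward; lengths in m; the calibration is good to about 2 mm. A picture is of the moment at which its call begins: read the wrist's pose just before it. camera_params takes no time and is no camera call; for the wrist camera it gives the pose at the moment of the call.
- env.hand_in(): hands the job in; it is judged then, once.
Trained networks look in the newest picture that a camera, given by its name, has taken for a name from the list of things; names that differ only in an ending like _2 or _b are one class to them, and where a whole thing is asked for, a point or a joint stands for the part that bears it (a point fixed in the world has none). Each returns a list of dicts, best first, with "conf" (0 to 1); they miss things now and then, are a little off and sometimes report something else, mostly with a low value. They report only what shows in the picture. A call takes as long as a camera call. They do not tell look-alikes from the thing itself.
- env.look_for(camera, target): "box" ([centre column, centre row, width, height] in pixels, round what is visible of it).
The state is a dict: "time_s": time; "joints": joint angles; "joint_velocities": joint speeds; "joint_torque": joint torques, N m; "ee_pos": TCP position; "eef_rot": TCP orientation; "wrist_force": force on the tool from outside, world axes, zero at the start; "ft_torque": the same for the moment, N m; "gripper_width": finger opening in m; "grasp_force": force on a finger pad.
Only numpy, scipy, OpenCV 4.12 (cv2) and the standard library are available. Lean on these libraries where they do the work, as an engineer would, in place of code of your own. Each camera call takes 0.05 s, during which the arm holds its last target. There are 200 camera calls.

TASK

Put the rolling knife sharpener away: pinch it by its end caps and roll it on its tyre, without lifting it or letting it fall flat, up the dock's ramp and along the channel until you feel it sink into the gap in the floor. Press lightly (never more than 20 N on the tyre), do not let it drop in: keep hold until it has settled in the gap, then let go and leave it standing upright; leave the other things on the hob alone.

Things in the scene. Friction and masses are not known exactly. Their poses are not given: they have to be found in the camera images.
- sharpener_center (a point): Centre of the sharpener, a 0.6 kg wheel standing on its rim: grey tyre 76 mm across, 24 mm wide, dark wooden faces. On each face a flat round steel end cap, 26 mm across, 10.5 mm proud; 45 mm over both caps. Pinch across the caps from above; they are on bearings, so the wheel turns while they are held. y along the axle; x the way to roll, within 0.15 rad of the channel; z up at the start.
- tyre (a joint): Turn of the tyred wheel on its caps in rad, 0 at the start; with the caps held it grows by 1 for every 38 mm rolled towards the dock. Standing free, the wheel tips over when leaned more than about 17 degrees.
- dock: Light wooden dock fixed on the hob, 240 mm long. Origin on the hob, mid-foot of its ramp; x runs along the channel into the dock, z up. The ramp rises 7.7 mm from x = 0 to 60 mm, then the floor is level, 8 mm above the hob, to a 24 mm high end wall at x = 227 mm. Side rails 16 mm high and 58 mm over both, 34 mm apart from x = 45 mm on, flare to 46 mm apart at x = -4 mm, 70 mm over all there.
- dock_gap (a point): Nominal middle of the gap across the channel's floor, at dock x = 150 mm, 8 mm above the hob; dock axes. The gap (34 mm long, between pale metal plates) truly lies up to 20 mm nearer or farther along x: it is not measured, find it by feel. In it the wheel sinks 4 mm (centre 42 mm above the hob, 46 mm on the floor) and stays. All is rigid: 1 mm of over-travel gives 20 N or more.
- grinder: Steel and glass salt grinder, 54 mm diameter, 136 mm tall, standing behind the work; origin under its centre. Leave alone.
- timer: White kitchen timer, 66 mm diameter, 60 mm tall, behind the work; origin under its centre. Leave alone.
- mug: White mug with handle, 86 mm diameter, 96 mm tall, behind the work; origin under its centre. Leave alone.
- teaspoon: Steel teaspoon, 139 mm long, lying flat on the right of the hob; origin under its centre. Leave alone.
Mind the look-alikes: they are no part of the job. Leave any blue or yellow look-alike of the part that bears sharpener_center alone.

How it is judged:
On the way, in this order (a step that is already met when the one before it is completed fails the run):
1. the sharpener has rolled, upright, over the foot of the dock's ramp (x of sharpener_center in the frame of dock above 0 m and value of joint tyre above 1 rad), for 0.05 s.
2. it has rolled on, between the rails, along the channel's floor (x of sharpener_center in the frame of dock above 0.09 m and value of joint tyre above 3 rad and y of sharpener_center in the frame of dock between -0.008 and 0.008 m), for 0.05 s.
3. it has settled in the gap while still held by the fingers (x of sharpener_center in the frame of dock between 0.122 and 0.178 m and height (world z) of sharpener_center below 0.0436 m and contact force between the fingers and sharpener above 2 N), for 0.2 s.
At the end, for the whole second after the job is handed in: The sharpener stands at rest in the gap of the dock's floor: its centre between the rails (within 8 mm of the channel's middle), 122 to 178 mm from the ramp's foot, sunk to less than 43.6 mm above the hob, axle level within 7 degrees (x of sharpener_center in the frame of dock between 0.122 and 0.178 m and y of sharpener_center in the frame of dock between -0.008 and 0.008 m and height (world z) of sharpener_center below 0.0436 m and angle between sharpener_center's own y axis and vertical between 1.45 and 1.69 rad and linear speed of sharpener below 0.01 m/s); the robot touches nothing.
It fails at once if the tyre pressed with more than 20 N (contact force between tyre and anything else above 20 N).
It fails at once if the sharpener lifted (more than 10 mm above rolling height) (height (world z) of sharpener_center above 0.056 m or (height (world z) of sharpener_center above 0.048 m and x of sharpener_center in the frame of dock below -0.01 m)).
It fails at once if the sharpener leaned over by more than 20 degrees (angle between sharpener_center's own y axis and vertical below 1.22 rad or angle between sharpener_center's own y axis and vertical above 1.92 rad).
It fails at once if a bystander moved by more than 15 mm (distance of any of grinder, timer, mug, teaspoon from where it was at the start of the episode above 0.015 m).
It also fails if it takes over 70 s, if anything falls off the work surface, if the arm or the gripper's body presses on something with over 40 N, if the wrist force passes 120 N, or if a joint passes its speed limit or range.

## Working session

There is one attempt and no reset: what is moved stays moved. The work goes in short steps, Python scripts to look and compute and a tool call to move; the robot and the scene stay as the last step left them, time stands still between calls to the robot, and variables do not carry over. Pictures are saved under pics/ and viewed, at most 10 in all, crops included, and the job is handed in when it is done.

Besides the shell and the picture viewer there is one more tool, called after "Request:" as a command line: name --argument value ..., lists and objects as JSON in quotes. jog_arm: Moves the arm, as the interface text tells. Its arguments: {"type":"object","properties":{"plan":{"type":"array"},"newtons":{"type":"number"}},"required":["plan"]}

```bash
mkdir -p pics; cat > h.py <<'E'
from plant import env
import numpy as np, cv2
def cam(n):
    p=env.camera_params(n); f=210/np.tan(np.radians(p['fovy'])/2)
    K=np.array([[f,0,p['cx']],[0,f,p['cy']],[0,0,1]]); R=cv2.Rodrigues(np.array(p['rvec'],float))[0]
    return K,R,np.array(p['tvec'],float).ravel()
def ray(n,uv,z,c=None):
    K,R,t=c or cam(n); d=R.T@np.linalg.solve(K,[uv[0],uv[1],1]); o=-R.T@t
    return o+d*(z-o[2])/d[2]
def proj(n,P,c=None):
    K,R,t=c or cam(n); q=(R@np.atleast_2d(P).T).T+t; q=q@K.T; return q[:,:2]/q[:,2:]
E
python3 - <<'E'
from h import *
for n in("scene","side"):
    im=env.read_camera(n); cv2.imwrite(f"pics/{n}0.png",im)
    K,R,t=cam(n);print(n,K[0,0],-R.T@t)
    for o in("sharpener_center","dock"):
        for b in env.look_for(n,o)[:4]: print(o,np.round(b['box']),b['conf'],ray(n,b['box'][:2],.038).round(3))
print(env.observe())
E
```

```text
scene 501.43805325116017 [-0.20928647 -0.70012172  0.6633271 ]
sharpener_center [232. 251.  24.  34.] 0.84 [ 0.349 -0.048  0.038]
sharpener_center [291. 274.  36.  40.] 0.83 [ 0.372 -0.192  0.038]
sharpener_center [290. 233.  32.  37.] 0.69 [ 0.478 -0.097  0.038]
dock [238. 225.  68.  38.] 0.7 [0.428 0.014 0.038]
side 407.80427322513094 [ 0.56504396 -0.74076155  0.66755239]
sharpener_center [211. 276.  42.  34.] 0.75 [ 0.37  -0.178  0.038]
sharpener_center [272. 247.  21.  35.] 0.62 [ 0.489 -0.086  0.038]
sharpener_center [216. 231.  34.  31.] 0.57 [ 0.352 -0.039  0.038]
dock [266. 209.  38.  66.] 0.88 [0.46  0.049 0.038]
dock [356. 174.  45.  41.] 0.39 [0.696 0.218 0.038]
{'time_s': 0.3, 'joints': array([-1.44127291e+00,  2.63253369e-01, -4.85118870e-02,  1.25937952e+00,
       -1.88403101e-05,  1.41550734e+00]), 'joint_velocities': array([-0.00015523, -0.00182622,  0.00082311,  0.00019643, -0.00097211,
        0.00032515]), 'joint_torque': array([-1.04195329e-03, -6.36877584e+01,  3.84345496e+01,  6.44223735e-03,
       -1.48122704e-04, -4.06896106e-06]), 'ee_pos': array([ 0.1474979 , -0.50377039,  0.2311209 ]), 'eef_rot': array([-3.14124549e+00, -3.52788045e-05,  2.84812405e-01]), 'wrist_force': array([ 0.40367265, -0.54036056, -0.23136453]), 'ft_torque': array([-0.01531321, -0.01910739, -0.0120524 ]), 'grasp_force': 0.0, 'gripper_width': 0.08525841979710375}
```

```bash
python3 -c "
import cv2,numpy as np
a=cv2.imread('pics/scene0.png');b=cv2.imread('pics/side0.png')
cv2.imwrite('pics/both.png',cv2.resize(np.vstack([a,b]),None,fx=.71,fy=.71))"
```

```text
(no output)
```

View pics/scene0.png

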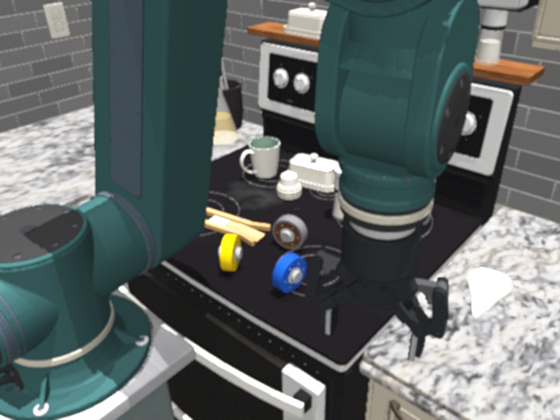

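View pics/side0.png

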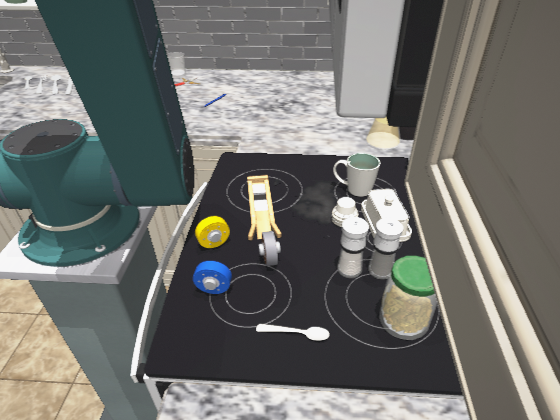

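The grey target wheel is at side (270,247) and scene (290,233). The dock runs away from it, from about (266,240) to (258,178) in the side view. The blue and yellow wheels are decoys. Next I crop the side view for the dock corners.

```bash
python3 -c "
import cv2
a=cv2.imread('pics/side0.png')[160:280,190:330]
cv2.imwrite('pics/c1.png',cv2.resize(a,None,fx=5,fy=5,interpolation=cv2.INTER_CUBIC))
from h import *
for uv in [(248,178),(270,178),(249,237),(281,236)]: print(uv,ray('side',uv,.016).round(3))
"
```

```text
(248, 178) [0.392 0.215 0.016]
(270, 178) [0.454 0.219 0.016]
(249, 237) [ 0.428 -0.032  0.016]
(281, 236) [ 0.503 -0.024  0.016]
```

View pics/c1.png

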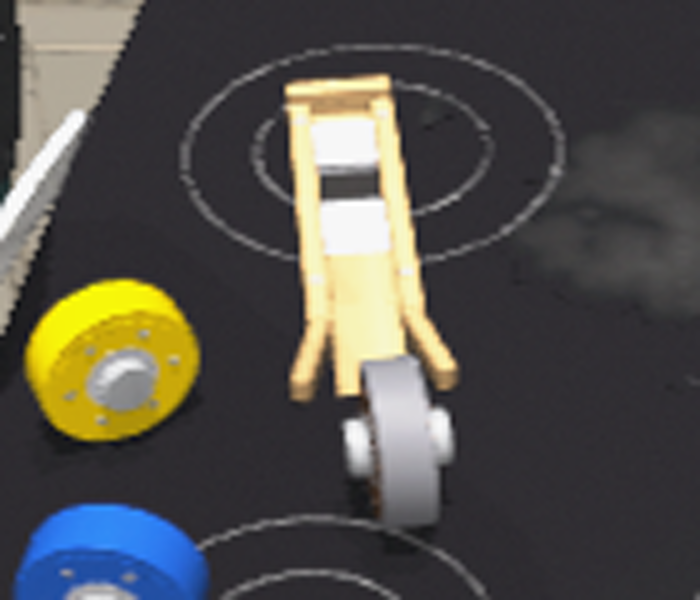

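The crop shows the end wall's top corners at crop (285,85) and (390,78), with the flare tips near (300,385) and (447,380). The gap is the dark strip at about (350,187), between two white plates. The wheel stands just before the ramp. I'll go above it now.

Request:
jog_arm --plan '[{"dp": [0.328, 0.414, 0.0], "delta_rot": [0, 0, 80], "hand": -1}, {"dp": [0.328, 0.414, 0.0], "delta_rot": [0, 0, 80], "hand": -1}, {"dp": [0.328, 0.414, 0.0], "delta_rot": [0, 0, 80], "hand": -1}, {"dp": [0.328, 0.414, 0.0], "delta_rot": [0, 0, 80], "hand": -1}, {"dp": [0.328, 0.414, 0.0], "delta_rot": [0, 0, 80], "hand": -1}, {"dp": [0.328, 0.414, 0.0], "delta_rot": [0, 0, 80], "hand": -1}, {"dp": [0.328, 0.414, 0.0], "delta_rot": [0, 0, 80], "hand": -1}, {"dp": [0.328, 0.414, 0.0], "delta_rot": [0, 0, 80], "hand": -1}, {"dp": [0.328, 0.414, 0.0], "delta_rot": [0, 0, 80], "hand": -1}, {"dp": [0.328, 0.414, 0.0], "delta_rot": [0, 0, 80], "hand": -1}, {"dp": [0.328, 0.414, 0.0], "delta_rot": [0, 0, 80], "hand": -1}, {"dp": [0.328, 0.414, 0.0], "delta_rot": [0, 0, 80], "hand": -1}, {"dp": [0.328, 0.414, 0.0], "delta_rot": [0, 0, 80], "hand": -1}, {"dp": [0.328, 0.414, 0.0], "delta_rot": [0, 0, 80], "hand": -1}, {"dp": [0.328, 0.414, 0.0], "delta_rot": [0, 0, 80], "hand": -1}, {"dp": [0.328, 0.414, 0.0], "delta_rot": [0, 0, 80], "hand": -1}, {"dp": [0.328, 0.414, 0.0], "delta_rot": [0, 0, 80], "hand": -1}, {"dp": [0.328, 0.414, 0.0], "delta_rot": [0, 0, 80], "hand": -1}]'

```text
time_s: 1.8
ee_pos: [0.475, -0.0907, 0.2314]
eef_rot: [3.141, 0.0, 1.679]
wrist_force: [0.2, -0.3, 0.2]
gripper_width: 0.0855
grasp_force: 0.0
```

```bash
python3 - <<'E'
from h import *
s=env.observe();print(s['time_s'],s['ee_pos'],s['eef_rot'],s['wrist_force'])
c=cam("wrist");np.savez('pics/w1.npz',K=c[0],R=c[1],t=c[2])
im=env.read_camera("wrist"); cv2.imwrite("pics/w1.png",im)
print(-c[1].T@c[2],c[0][0,0])
for o in("sharpener_center","dock"):
    for b in env.look_for("wrist",o)[:4]: print(o,np.round(b['box']),b['conf'],ray("wrist",b['box'][:2],.038,c).round(3))
E
```

```text
1.8 [ 0.47502596 -0.09073686  0.23140194] [3.14148627e+00 1.45533237e-04 1.67940718e+00] [ 0.19218376 -0.26325776  0.16430614]
[ 0.46660992 -0.01635327  0.37403378] 312.9597330867112
sharpener_center [184. 252.  64.  46.] 0.94 [ 0.373 -0.187  0.038]
sharpener_center [287. 188.  45.  71.] 0.92 [ 0.484 -0.098  0.038]
sharpener_center [158. 130.  81.  49.] 0.58 [ 0.344 -0.05   0.038]
sharpener_center [313. 317. 104.  31.] 0.55 [ 0.537 -0.26   0.038]
dock [277.  64.  74. 122.] 0.64 [0.46  0.027 0.038]
```

View pics/w1.png

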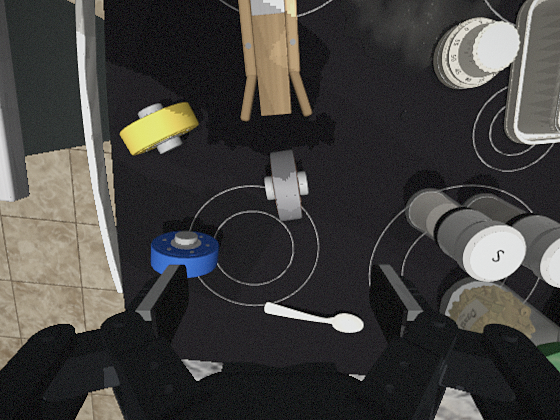

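The wrist view shows the grey wheel at (286,186), with caps at (269,188) and (303,183). The ramp's foot is at (261–291,113) and the dock runs out of the top of the frame. I'll shift forward to see the whole dock and the wheel in one picture.

Request:
jog_arm --plan '[{"dp": [0, 0.04, 0.0], "delta_rot": [0, 0, 0], "hand": -1}, {"dp": [0, 0.08, 0.0], "delta_rot": [0, 0, 0], "hand": -1}, {"dp": [0, 0.08, 0.0], "delta_rot": [0, 0, 0], "hand": -1}, {"dp": [0, 0.08, 0.0], "delta_rot": [0, 0, 0], "hand": -1}]'

```text
time_s: 2.28
ee_pos: [0.4753, -0.0086, 0.2314]
eef_rot: [3.141, 0.0, 1.684]
wrist_force: [0.7, -0.2, -0.3]
gripper_width: 0.0852
grasp_force: 0.0
```

```bash
python3 - <<'E'
from h import *
c=cam("wrist");np.savez('pics/w2.npz',K=c[0],R=c[1],t=c[2])
im=env.read_camera("wrist"); cv2.imwrite("pics/w2.png",im)
print(-c[1].T@c[2])
u=proj("wrist",[[.484,-.098,.038],[.43,.19,.02]],c);print(u)
cv2.imwrite("pics/w2c.png",cv2.resize(im[0:300,200:340],None,fx=2,fy=2,interpolation=cv2.INTER_CUBIC))
E
```

```text
[0.4665619  0.0657113  0.37409209]
[[277.55975963 255.8387055 ]
 [255.20287073 -29.87195145]]
```

View pics/w2c.png

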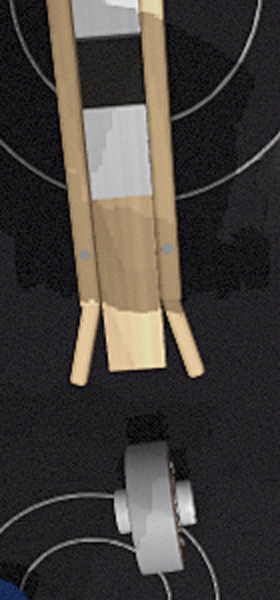

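The crop shows the ramp's foot corners at crop (107,371) and (166,368). The rails' outer edges run (48,0)→(79,303) and (162,0)→(182,300). The gap's dark band lies between v 37 and v 107. The wheel's caps end at (115,512) and (196,503).

```bash
python3 - <<'E'
from h import *
d=np.load('pics/w2.npz');c=(d['K'],d['R'],d['t'])
P=lambda x,y,z: ray(0,(200+x/2,y/2),z,c)
foot=P(136.5,369.5,0)
a=P(130.5,301,.016);b=P(105,0,.016)
for n,p in(('foot',foot),('a',a),('b',b)):print(n,p.round(4))
h=np.arctan2((b-a)[1],(b-a)[0]);h2=np.arctan2((b-foot)[1],(b-foot)[0]);print('head',h,h2)
print('railwidth',P(182,300,.016)-P(79,303,.016), 'foot w',P(166,368,0)-P(107,371,0))
X=np.array([np.cos(h),np.sin(h)]);Y=np.array([-X[1],X[0]])
for n,p in(('gap near',P(120,107,.008)),('gap far',P(108,37,.008)),('foot',foot),('b',b)): print(n,(p-foot)[:2]@X,(p-foot)[:2]@Y)
l=P(115,512,.042);r=P(196,503,.042);w=(l+r)/2;print('caps',l,r,np.linalg.norm(l-r),w,'axle',np.arctan2((r-l)[1],(r-l)[0]))
t=P(133.5,447,.05);t2=P(160,573,.05)
print('tyre top',P(155,508,.076), t,t2,(t+t2)/2,'dir',np.arctan2((t-t2)[1],(t-t2)[0]))
print('wheel in dock',(w-foot)[:2]@X,(w-foot)[:2]@Y)
E
```

```text
foot [ 0.4639 -0.0226  0.    ]
a [0.4566 0.0203 0.016 ]
b [0.4292 0.1661 0.016 ]
head 1.7564518628059456 1.7528424722404494
railwidth [0.05785518 0.00826872 0.        ] foot w [0.03568657 0.0059437  0.        ]
gap near 0.14466270151509708 -0.0034275359265571147
gap far 0.17769194887967674 -0.00021711930815083297
foot 0.0 0.0
b 0.19189349828924193 -0.0006926215900633498
caps [ 0.46052979 -0.0988971   0.042     ] [ 0.50678913 -0.08785545  0.042     ] 0.04755885483902864 [ 0.48365946 -0.09337627  0.042     ] axle 0.23430609830082352
tyre top [ 0.48172935 -0.07739223  0.076     ] [ 0.46714797 -0.05449914  0.05      ] [ 0.49068057 -0.13134393  0.05      ] [ 0.47891427 -0.09292153  0.05      ] dir 1.8679639143084763
wheel in dock -0.07320140710728806 -0.006320915368976495
```

Request:
jog_arm --plan '[{"dp": [0.004, -0.04, -0.03], "delta_rot": [0, 0, 3], "hand": -1}, {"dp": [0.008, -0.07, -0.06], "delta_rot": [0, 0, 6.5], "hand": -1}, {"dp": [0.008, -0.084, -0.09], "delta_rot": [0, 0, 6.5], "hand": -1}, {"dp": [0.008, -0.084, -0.12], "delta_rot": [0, 0, 6.5], "hand": -1}, {"dp": [0.008, -0.084, -0.12], "delta_rot": [0, 0, 6.5], "hand": -1}, {"dp": [0.008, -0.084, -0.12], "delta_rot": [0, 0, 6.5], "hand": -1}]'

```text
time_s: 2.83
ee_pos: [0.4826, -0.0946, 0.1111]
eef_rot: [-3.139, -0.001, 1.793]
wrist_force: [-0.1, -0.4, 0.1]
gripper_width: 0.0855
grasp_force: 0.0
```

```bash
python3 - <<'E'
from h import *
s=env.observe();print(s['ee_pos'],s['eef_rot'],s['wrist_force'])
c=cam("wrist");np.savez('pics/w3.npz',K=c[0],R=c[1],t=c[2])
im=env.read_camera("wrist"); cv2.imwrite("pics/w3.png",im)
print(-c[1].T@c[2]);print(proj(0,[[.4835,-.094,.038],[.4835,-.094,.076]],c))
cv2.imwrite("pics/w3c.png",im[150:420,100:460])
E
```

```text
[ 0.48259915 -0.09457775  0.11106184] [-3.13942306e+00 -1.45975863e-03  1.79254050e+00] [-0.11299749 -0.37731849  0.10517029]
[ 0.4660232  -0.02176363  0.25382533]
[[280.82215829 217.16150502]
 [281.10498072 237.34631166]]
```

View pics/w3c.png

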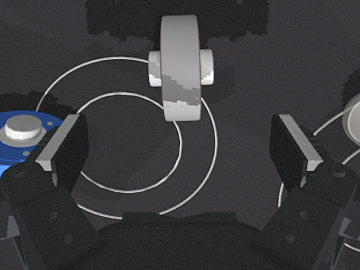

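The wheel's caps are at crop (155,69) and (207,67), within a pixel of the prediction, and the tyre is upright in line with the tool. I'll descend and pinch.

Request:
jog_arm --newtons 20 --plan '[{"dp": [0.001, 0, -0.03], "delta_rot": [0, 0, 0], "hand": -1}, {"dp": [0.001, 0, -0.06], "delta_rot": [0, 0, 0], "hand": -1}, {"dp": [0.001, 0, -0.085], "delta_rot": [0, 0, 0], "hand": -1}, {"dp": [0.001, 0, -0.093], "delta_rot": [0, 0, 0], "hand": -1}, {"dp": [0.001, 0, -0.093], "delta_rot": [0, 0, 0], "hand": -1}, {"dp": [0.001, 0, -0.093], "delta_rot": [0, 0, 0], "hand": -1}]'

```text
time_s: 3.38
ee_pos: [0.4856, -0.094, 0.02]
eef_rot: [3.14, 0.001, 1.795]
wrist_force: [0.6, -0.8, 0.9]
gripper_width: 0.0848
grasp_force: 0.0
```

Request:
jog_arm --newtons 20 --plan '[{"dp": [0, 0, 0], "delta_rot": [0, 0, 0], "hand": -0.5}, {"dp": [0, 0, 0], "delta_rot": [0, 0, 0], "hand": -0.3}, {"dp": [0, 0, 0], "delta_rot": [0, 0, 0], "hand": -0.15}, {"dp": [0, 0, 0], "delta_rot": [0, 0, 0], "hand": -0.1}, {"dp": [0, 0, 0], "delta_rot": [0, 0, 0], "hand": -0.05}, {"dp": [0, 0, 0], "delta_rot": [0, 0, 0], "hand": 0.2}, {"dp": [0, 0, 0], "delta_rot": [0, 0, 0], "hand": 1}, {"dp": [0, 0, 0], "delta_rot": [0, 0, 0], "hand": 1}]'

```text
time_s: 4.05
ee_pos: [0.4844, -0.094, 0.0187]
eef_rot: [-3.141, 0.0, 1.794]
wrist_force: [-2.9, -0.4, 8.9]
gripper_width: 0.0448
grasp_force: 20.9
```

Request:
jog_arm --plan '[{"dp": [0, 0, 0.0004], "delta_rot": [0, 0, 1], "hand": 1}, {"dp": [0, 0, 0.0004], "delta_rot": [0, 0, 2], "hand": 1}, {"dp": [0, 0, 0.0004], "delta_rot": [0, 0, 3], "hand": 1}, {"dp": [0, 0, 0.0004], "delta_rot": [0, 0, 4], "hand": 1}, {"dp": [0, 0, 0.0004], "delta_rot": [0, 0, 4], "hand": 1}]'

```text
time_s: 4.47
ee_pos: [0.4846, -0.0939, 0.0187]
eef_rot: [3.141, 0.0, 1.866]
wrist_force: [-0.2, 0.1, 3.0]
gripper_width: 0.0449
grasp_force: 21.7
```

Request:
jog_arm --plan '[{"dp": [-0.0012, 0.0038, 0], "delta_rot": [0, 0, 0], "hand": 1}, {"dp": [-0.0023, 0.0077, 0], "delta_rot": [0, 0, 0], "hand": 1}, {"dp": [-0.0035, 0.0115, 0], "delta_rot": [0, 0, 0], "hand": 1}, {"dp": [-0.0046, 0.0153, 0], "delta_rot": [0, 0, 0], "hand": 1}, {"dp": [-0.0058, 0.0191, 0], "delta_rot": [0, 0, 0], "hand": 1}, {"dp": [-0.0069, 0.023, 0], "delta_rot": [0, 0, 0], "hand": 1}, {"dp": [-0.0081, 0.0268, 0], "delta_rot": [0, 0, 0], "hand": 1}, {"dp": [-0.0093, 0.0306, 0], "delta_rot": [0, 0, 0], "hand": 1}, {"dp": [-0.0093, 0.0306, 0], "delta_rot": [0, 0, 0], "hand": 1}]'

```text
time_s: 5.22
ee_pos: [0.4751, -0.0625, 0.0187]
eef_rot: [3.141, -0.0, 1.865]
wrist_force: [1.1, 0.7, 3.4]
gripper_width: 0.045
grasp_force: 21.6
```

Request:
jog_arm --plan '[{"dp": [-0.0012, 0.0038, 0], "delta_rot": [0, 0, 0], "hand": 1}, {"dp": [-0.0023, 0.0077, 0], "delta_rot": [0, 0, 0], "hand": 1}, {"dp": [-0.0035, 0.0115, 0], "delta_rot": [0, 0, 0], "hand": 1}, {"dp": [-0.0046, 0.0153, 0], "delta_rot": [0, 0, 0], "hand": 1}, {"dp": [-0.0058, 0.0191, 0], "delta_rot": [0, 0, -1], "hand": 1}, {"dp": [-0.0066, 0.022, 0], "delta_rot": [0, 0, -2], "hand": 1}, {"dp": [-0.0074, 0.025, 0], "delta_rot": [0, 0, -4], "hand": 1}, {"dp": [-0.008, 0.028, 0], "delta_rot": [0, 0, -6], "hand": 1}, {"dp": [-0.008, 0.028, 0], "delta_rot": [0, 0, -6.3], "hand": 1}, {"dp": [-0.008, 0.028, 0], "delta_rot": [0, 0, -6.3], "hand": 1}]'

```text
time_s: 6.05
ee_pos: [0.467, -0.0349, 0.0187]
eef_rot: [-3.141, -0.0, 1.753]
wrist_force: [0.6, 0.2, 5.9]
gripper_width: 0.0448
grasp_force: 21.9
```

```bash
python3 - <<'E'
from h import *
s=env.observe();print(s['ee_pos'],s['eef_rot'],s['wrist_force'])
c=cam("wrist");np.savez('pics/w4.npz',K=c[0],R=c[1],t=c[2])
im=env.read_camera("wrist"); cv2.imwrite("pics/w4.png",im)
cv2.imwrite("pics/w4c.png",cv2.resize(im[60:360,170:390],None,fx=2,fy=2,interpolation=cv2.INTER_CUBIC))
E
```

```text
[ 0.46695361 -0.03491128  0.01871737] [-3.14135664e+00 -6.27215322e-05  1.75297361e+00] [0.62271248 0.16378509 5.87858226]
```

View pics/w4c.png

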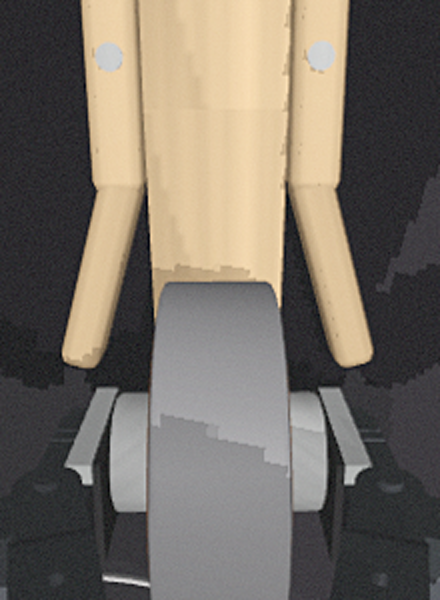

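The wheel sits centred in the flare: rails centred at crop u≈215, wheel at 219, about 1 mm to the right. I'll ease the press slightly, nudge left and approach the ramp.

Request:
jog_arm --plan '[{"dp": [-0.0008, 0.0025, 0.0003], "delta_rot": [0, 0, 0], "hand": 1}, {"dp": [-0.0014, 0.005, 0.0003], "delta_rot": [0, 0, 0], "hand": 1}, {"dp": [-0.002, 0.0075, 0.0003], "delta_rot": [0, 0, 0], "hand": 1}, {"dp": [-0.0025, 0.0097, 0.0003], "delta_rot": [0, 0, 0], "hand": 1}, {"dp": [-0.0025, 0.0097, 0.0003], "delta_rot": [0, 0, 0], "hand": 1}]'

```text
time_s: 6.52
ee_pos: [0.4644, -0.025, 0.0188]
eef_rot: [-3.141, -0.0, 1.755]
wrist_force: [1.1, 0.4, -2.7]
gripper_width: 0.0449
grasp_force: 21.1
```

Request:
jog_arm --plan '[{"dp": [-0.0004, 0.002, 0.0002], "delta_rot": [0, 0, 0], "hand": 1}, {"dp": [-0.0007, 0.004, 0.0005], "delta_rot": [0, 0, 0], "hand": 1}, {"dp": [-0.0007, 0.004, 0.0005], "delta_rot": [0, 0, 0], "hand": 1}]'

```text
time_s: 6.77
ee_pos: [0.4634, -0.0212, 0.0193]
eef_rot: [-3.141, -0.0, 1.754]
wrist_force: [0.4, 0.0, -5.9]
gripper_width: 0.0445
grasp_force: 21.3
```

Request:
jog_arm --plan '[{"dp": [-0.0003, 0.0015, 0], "delta_rot": [0, 0, 0], "hand": 1}, {"dp": [-0.0005, 0.003, 0], "delta_rot": [0, 0, 0], "hand": 1}, {"dp": [-0.0005, 0.003, 0], "delta_rot": [0, 0, 0], "hand": 1}]'

```text
time_s: 7.02
ee_pos: [0.463, -0.0184, 0.0195]
eef_rot: [-3.141, 0.0, 1.754]
wrist_force: [-3.5, -1.7, -0.5]
gripper_width: 0.0449
grasp_force: 22.0
```

Request:
jog_arm --plan '[{"dp": [-0.0004, 0.0024, 0.0003], "delta_rot": [0, 0, 0], "hand": 1}, {"dp": [-0.0009, 0.0047, 0.0006], "delta_rot": [0, 0, 0], "hand": 1}, {"dp": [-0.0013, 0.0071, 0.0009], "delta_rot": [0, 0, 0], "hand": 1}, {"dp": [-0.0018, 0.0094, 0.0012], "delta_rot": [0, 0, 0], "hand": 1}, {"dp": [-0.0022, 0.0118, 0.0015], "delta_rot": [0, 0, 0], "hand": 1}, {"dp": [-0.0022, 0.0118, 0.0015], "delta_rot": [0, 0, 0], "hand": 1}]'

```text
time_s: 7.52
ee_pos: [0.4611, -0.0063, 0.021]
eef_rot: [-3.141, -0.0, 1.755]
wrist_force: [-5.4, -2.8, 1.6]
gripper_width: 0.0449
grasp_force: 22.3
```

Request:
jog_arm --plan '[{"dp": [-0.0006, 0.0024, 0.0004], "delta_rot": [0, 0, 0], "hand": 1}, {"dp": [-0.0011, 0.0047, 0.0007], "delta_rot": [0, 0, 0], "hand": 1}, {"dp": [-0.0017, 0.0071, 0.001], "delta_rot": [0, 0, 0], "hand": 1}, {"dp": [-0.0023, 0.0094, 0.0013], "delta_rot": [0, 0, 0], "hand": 1}, {"dp": [-0.0028, 0.0118, 0.0016], "delta_rot": [0, 0, 0], "hand": 1}, {"dp": [-0.0028, 0.0118, 0.0016], "delta_rot": [0, 0, 0], "hand": 1}]'

```text
time_s: 8.02
ee_pos: [0.4588, 0.0055, 0.0227]
eef_rot: [3.141, -0.0, 1.755]
wrist_force: [0.4, 0.9, -4.4]
gripper_width: 0.0449
grasp_force: 21.5
```

Request:
jog_arm --plan '[{"dp": [-0.0005, 0.0024, 0.0002], "delta_rot": [0, 0, 0], "hand": 1}, {"dp": [-0.001, 0.0047, 0.0005], "delta_rot": [0, 0, 0], "hand": 1}, {"dp": [-0.0014, 0.0071, 0.0008], "delta_rot": [0, 0, 0], "hand": 1}, {"dp": [-0.0019, 0.0094, 0.0011], "delta_rot": [0, 0, 0], "hand": 1}, {"dp": [-0.0024, 0.0118, 0.0014], "delta_rot": [0, 0, 0], "hand": 1}, {"dp": [-0.0024, 0.0118, 0.0014], "delta_rot": [0, 0, 0], "hand": 1}]'

```text
time_s: 8.52
ee_pos: [0.4563, 0.0172, 0.0242]
eef_rot: [3.141, 0.0, 1.755]
wrist_force: [2.5, -0.7, -1.5]
gripper_width: 0.0448
grasp_force: 21.7
```

Request:
jog_arm --plan '[{"dp": [-0.0004, 0.0022, 0.0003], "delta_rot": [0, 0, 0], "hand": 1}, {"dp": [-0.0008, 0.0044, 0.0006], "delta_rot": [0, 0, 0], "hand": 1}, {"dp": [-0.0012, 0.0066, 0.0009], "delta_rot": [0, 0, 0], "hand": 1}, {"dp": [-0.0016, 0.0088, 0.0012], "delta_rot": [0, 0, 0], "hand": 1}, {"dp": [-0.0016, 0.0088, 0.0012], "delta_rot": [0, 0, 0], "hand": 1}]'

```text
time_s: 8.93
ee_pos: [0.4546, 0.026, 0.0253]
eef_rot: [3.141, -0.0, 1.755]
wrist_force: [2.8, 0.2, -0.9]
gripper_width: 0.0451
grasp_force: 21.7
```

Next comes the crest of the ramp, with a small step onto the level floor.

Request:
jog_arm --plan '[{"dp": [-0.0004, 0.0015, 0.0003], "delta_rot": [0, 0, 0], "hand": 1}, {"dp": [-0.0007, 0.003, 0.0006], "delta_rot": [0, 0, 0], "hand": 1}, {"dp": [-0.001, 0.0045, 0.0009], "delta_rot": [0, 0, 0], "hand": 1}, {"dp": [-0.0013, 0.006, 0.0012], "delta_rot": [0, 0, 0], "hand": 1}, {"dp": [-0.0013, 0.006, 0.0012], "delta_rot": [0, 0, 0], "hand": 1}]'

```text
time_s: 9.35
ee_pos: [0.4526, 0.0319, 0.0262]
eef_rot: [-3.141, -0.0, 1.755]
wrist_force: [0.0, -0.5, -5.0]
gripper_width: 0.0446
grasp_force: 21.4
```

Request:
jog_arm --plan '[{"dp": [-0.0003, 0.0015, 0.0], "delta_rot": [0, 0, 0], "hand": 1}, {"dp": [-0.0006, 0.003, 0.0001], "delta_rot": [0, 0, 0], "hand": 1}, {"dp": [-0.0009, 0.0045, 0.0002], "delta_rot": [0, 0, 0], "hand": 1}, {"dp": [-0.0012, 0.006, 0.0002], "delta_rot": [0, 0, 0], "hand": 1}, {"dp": [-0.0012, 0.006, 0.0002], "delta_rot": [0, 0, 0], "hand": 1}]'

```text
time_s: 9.77
ee_pos: [0.4516, 0.0379, 0.0265]
eef_rot: [-3.141, -0.0, 1.755]
wrist_force: [-1.9, -0.4, -2.2]
gripper_width: 0.0447
grasp_force: 21.9
```

Request:
jog_arm --plan '[{"dp": [-0.0006, 0.003, 0], "delta_rot": [0, 0, 0], "hand": 1}, {"dp": [-0.0011, 0.006, 0], "delta_rot": [0, 0, 0], "hand": 1}, {"dp": [-0.0017, 0.009, 0], "delta_rot": [0, 0, 0], "hand": 1}, {"dp": [-0.0022, 0.012, 0], "delta_rot": [0, 0, 0], "hand": 1}, {"dp": [-0.0028, 0.015, 0], "delta_rot": [0, 0, 0], "hand": 1}, {"dp": [-0.0028, 0.015, 0], "delta_rot": [0, 0, 0], "hand": 1}]'

```text
time_s: 10.27
ee_pos: [0.4491, 0.0533, 0.0265]
eef_rot: [-3.142, -0.0, 1.755]
wrist_force: [-2.1, -0.2, -3.7]
gripper_width: 0.0449
grasp_force: 21.7
```

Request:
jog_arm --plan '[{"dp": [-0.0006, 0.003, -0.0001], "delta_rot": [0, 0, 0], "hand": 1}, {"dp": [-0.0012, 0.006, -0.0001], "delta_rot": [0, 0, 0], "hand": 1}, {"dp": [-0.0018, 0.009, -0.0001], "delta_rot": [0, 0, 0], "hand": 1}, {"dp": [-0.0024, 0.012, -0.0001], "delta_rot": [0, 0, 0], "hand": 1}, {"dp": [-0.003, 0.015, -0.0001], "delta_rot": [0, 0, 0], "hand": 1}, {"dp": [-0.0036, 0.018, -0.0001], "delta_rot": [0, 0, 0], "hand": 1}, {"dp": [-0.0036, 0.018, -0.0001], "delta_rot": [0, 0, 0], "hand": 1}]'

```text
time_s: 10.85
ee_pos: [0.4458, 0.0712, 0.0265]
eef_rot: [3.141, -0.0, 1.755]
wrist_force: [0.2, 1.2, -3.3]
gripper_width: 0.0449
grasp_force: 21.5
```

Request:
jog_arm --plan '[{"dp": [-0.0006, 0.003, -0.0001], "delta_rot": [0, 0, 0], "hand": 1}, {"dp": [-0.0011, 0.006, -0.0001], "delta_rot": [0, 0, 0], "hand": 1}, {"dp": [-0.0017, 0.009, -0.0001], "delta_rot": [0, 0, 0], "hand": 1}, {"dp": [-0.0022, 0.012, -0.0001], "delta_rot": [0, 0, 0], "hand": 1}, {"dp": [-0.0027, 0.0145, -0.0001], "delta_rot": [0, 0, 0], "hand": 1}, {"dp": [-0.0027, 0.0145, -0.0001], "delta_rot": [0, 0, 0], "hand": 1}]'

```text
time_s: 11.35
ee_pos: [0.4431, 0.0856, 0.0267]
eef_rot: [3.141, -0.0, 1.755]
wrist_force: [-1.5, 0.4, 5.5]
gripper_width: 0.045
grasp_force: 22.5
```

Request:
jog_arm --plan '[{"dp": [-0.0003, 0.0015, 0.0002], "delta_rot": [0, 0, 0], "hand": 1}, {"dp": [-0.0006, 0.003, 0.0002], "delta_rot": [0, 0, 0], "hand": 1}, {"dp": [-0.0011, 0.006, 0.0002], "delta_rot": [0, 0, 0], "hand": 1}, {"dp": [-0.0015, 0.008, 0.0002], "delta_rot": [0, 0, 0], "hand": 1}, {"dp": [-0.0015, 0.008, 0.0002], "delta_rot": [0, 0, 0], "hand": 1}]'

```text
time_s: 11.77
ee_pos: [0.4416, 0.0936, 0.0267]
eef_rot: [3.141, -0.0, 1.755]
wrist_force: [1.1, 0.3, 4.2]
gripper_width: 0.0446
grasp_force: 22.3
```

Request:
jog_arm --plan '[{"dp": [-0.0003, 0.0015, 0.0002], "delta_rot": [0, 0, 0], "hand": 1}, {"dp": [-0.0006, 0.003, 0.0002], "delta_rot": [0, 0, 0], "hand": 1}, {"dp": [-0.0011, 0.006, 0.0002], "delta_rot": [0, 0, 0], "hand": 1}, {"dp": [-0.0015, 0.008, 0.0002], "delta_rot": [0, 0, 0], "hand": 1}, {"dp": [-0.0015, 0.008, 0.0002], "delta_rot": [0, 0, 0], "hand": 1}]'

```text
time_s: 12.18
ee_pos: [0.44, 0.1016, 0.0268]
eef_rot: [3.141, -0.0, 1.755]
wrist_force: [3.7, 0.2, -0.3]
gripper_width: 0.0444
grasp_force: 21.7
```

Request:
jog_arm --plan '[{"dp": [-0.0002, 0.002, 0], "delta_rot": [0, 0, 0], "hand": 1}, {"dp": [-0.0004, 0.004, 0], "delta_rot": [0, 0, 0], "hand": 1}, {"dp": [-0.0007, 0.006, 0], "delta_rot": [0, 0, 0], "hand": 1}, {"dp": [-0.001, 0.008, 0], "delta_rot": [0, 0, 0], "hand": 1}, {"dp": [-0.001, 0.008, 0], "delta_rot": [0, 0, 0], "hand": 1}]'

```text
time_s: 12.6
ee_pos: [0.4386, 0.1095, 0.0267]
eef_rot: [-3.141, -0.0, 1.755]
wrist_force: [0.8, 0.4, 2.2]
gripper_width: 0.0447
grasp_force: 22.1
```

Request:
jog_arm --plan '[{"dp": [-0.0003, 0.0015, 0], "delta_rot": [0, 0, 0], "hand": 1}, {"dp": [-0.0006, 0.003, 0], "delta_rot": [0, 0, 0], "hand": 1}, {"dp": [-0.0009, 0.005, 0], "delta_rot": [0, 0, 0], "hand": 1}, {"dp": [-0.0009, 0.005, 0], "delta_rot": [0, 0, 0], "hand": 1}]'

```text
time_s: 12.93
ee_pos: [0.4377, 0.1144, 0.0267]
eef_rot: [-3.141, -0.0, 1.755]
wrist_force: [-0.2, 0.7, 2.1]
gripper_width: 0.0448
grasp_force: 22.2
```

Request:
jog_arm --plan '[{"dp": [-0.0003, 0.0015, 0], "delta_rot": [0, 0, 0], "hand": 1}, {"dp": [-0.0006, 0.003, 0], "delta_rot": [0, 0, 0], "hand": 1}, {"dp": [-0.0009, 0.005, 0], "delta_rot": [0, 0, 0], "hand": 1}, {"dp": [-0.0009, 0.005, 0], "delta_rot": [0, 0, 0], "hand": 1}]'

```text
time_s: 13.27
ee_pos: [0.4368, 0.1195, 0.0267]
eef_rot: [-3.141, -0.0, 1.755]
wrist_force: [-1.4, 0.8, 3.3]
gripper_width: 0.0446
grasp_force: 22.3
```

Request:
jog_arm --plan '[{"dp": [-0.0003, 0.0015, 0], "delta_rot": [0, 0, 0], "hand": 1}, {"dp": [-0.0006, 0.003, 0], "delta_rot": [0, 0, 0], "hand": 1}, {"dp": [-0.0009, 0.005, 0], "delta_rot": [0, 0, 0], "hand": 1}, {"dp": [-0.0009, 0.005, 0], "delta_rot": [0, 0, 0], "hand": 1}]'

```text
time_s: 13.6
ee_pos: [0.4359, 0.1244, 0.0265]
eef_rot: [-3.141, -0.0, 1.755]
wrist_force: [0.1, 0.6, -4.8]
gripper_width: 0.0447
grasp_force: 21.5
```

The force has fallen away, so the wheel is starting over the gap's near edge. I'll follow its arc down.

Request:
jog_arm --plan '[{"dp": [-0.0003, 0.0015, -0.0002], "delta_rot": [0, 0, 0], "hand": 1}, {"dp": [-0.0006, 0.003, -0.0004], "delta_rot": [0, 0, 0], "hand": 1}, {"dp": [-0.0006, 0.003, -0.0004], "delta_rot": [0, 0, 0], "hand": 1}]'

```text
time_s: 13.85
ee_pos: [0.4354, 0.1273, 0.0262]
eef_rot: [-3.141, -0.0, 1.754]
wrist_force: [-0.7, -0.6, -6.7]
gripper_width: 0.0448
grasp_force: 21.4
```

Request:
jog_arm --plan '[{"dp": [-0.0003, 0.0015, -0.0004], "delta_rot": [0, 0, 0], "hand": 1}, {"dp": [-0.0006, 0.003, -0.0009], "delta_rot": [0, 0, 0], "hand": 1}, {"dp": [-0.0006, 0.003, -0.0009], "delta_rot": [0, 0, 0], "hand": 1}]'

```text
time_s: 14.1
ee_pos: [0.4349, 0.1303, 0.0254]
eef_rot: [-3.141, -0.0, 1.754]
wrist_force: [-0.7, -0.7, -5.8]
gripper_width: 0.0448
grasp_force: 21.4
```

Request:
jog_arm --plan '[{"dp": [0, 0, -0.0002], "delta_rot": [0, 0, 0], "hand": 1}, {"dp": [0, 0, -0.0004], "delta_rot": [0, 0, 0], "hand": 1}, {"dp": [0, 0, -0.0004], "delta_rot": [0, 0, 0], "hand": 1}]'

```text
time_s: 14.35
ee_pos: [0.435, 0.1302, 0.0252]
eef_rot: [3.142, -0.0, 1.754]
wrist_force: [-0.9, 1.8, -1.0]
gripper_width: 0.0447
grasp_force: 21.9
```

Request:
jog_arm --plan '[{"dp": [-0.0002, 0.0012, -0.0003], "delta_rot": [0, 0, 0], "hand": 1}, {"dp": [-0.0004, 0.0024, -0.0007], "delta_rot": [0, 0, 0], "hand": 1}, {"dp": [-0.0004, 0.0024, -0.0007], "delta_rot": [0, 0, 0], "hand": 1}]'

```text
time_s: 14.6
ee_pos: [0.4345, 0.1328, 0.0243]
eef_rot: [-3.142, -0.0, 1.754]
wrist_force: [-0.7, 1.5, -2.6]
gripper_width: 0.0447
grasp_force: 21.8
```

Request:
jog_arm --plan '[{"dp": [-0.0002, 0.0012, -0.0004], "delta_rot": [0, 0, 0], "hand": 1}, {"dp": [-0.0004, 0.0024, -0.0009], "delta_rot": [0, 0, 0], "hand": 1}, {"dp": [-0.0004, 0.0024, -0.0009], "delta_rot": [0, 0, 0], "hand": 1}]'

```text
time_s: 14.85
ee_pos: [0.4341, 0.1352, 0.0234]
eef_rot: [-3.141, -0.0, 1.755]
wrist_force: [-1.0, 1.8, -3.8]
gripper_width: 0.0447
grasp_force: 21.7
```

Request:
jog_arm --plan '[{"dp": [-0.0001, 0.0007, -0.0003], "delta_rot": [0, 0, 0], "hand": 1}, {"dp": [-0.0002, 0.0014, -0.0006], "delta_rot": [0, 0, 0], "hand": 1}, {"dp": [-0.0002, 0.0014, -0.0006], "delta_rot": [0, 0, 0], "hand": 1}]'

```text
time_s: 15.1
ee_pos: [0.4339, 0.1364, 0.0228]
eef_rot: [-3.141, -0.0, 1.754]
wrist_force: [-0.8, 0.8, -3.0]
gripper_width: 0.0446
grasp_force: 21.7
```

Request:
jog_arm --plan '[{"dp": [-0.0001, 0.0004, -0.0002], "delta_rot": [0, 0, 0], "hand": 1}, {"dp": [-0.0001, 0.0004, -0.0002], "delta_rot": [0, 0, 0], "hand": 1}, {"dp": [-0.0001, 0.0004, -0.0002], "delta_rot": [0, 0, 0], "hand": 1}, {"dp": [-0.0001, 0.0004, -0.0002], "delta_rot": [0, 0, 0], "hand": 1}]'

```text
time_s: 15.43
ee_pos: [0.4339, 0.1367, 0.0227]
eef_rot: [-3.141, 0.0, 1.754]
wrist_force: [-2.1, 0.9, -4.2]
gripper_width: 0.0444
grasp_force: 21.7
```

Request:
jog_arm --plan '[{"dp": [0, 0.0001, -0.0002], "delta_rot": [0, 0, 0], "hand": 1}, {"dp": [0, 0.0001, -0.0002], "delta_rot": [0, 0, 0], "hand": 1}, {"dp": [0, 0.0001, -0.0002], "delta_rot": [0, 0, 0], "hand": 1}]'

```text
time_s: 15.68
ee_pos: [0.4339, 0.1368, 0.0225]
eef_rot: [3.142, 0.0, 1.754]
wrist_force: [-2.7, 0.7, -1.3]
gripper_width: 0.0445
grasp_force: 22.0
```

```bash
python3 - <<'E'
from h import *
s=env.observe();print(s['time_s'],s['ee_pos'],s['wrist_force'],s['ft_torque'])
im=env.read_camera("wrist");a=cv2.imread('pics/w4.png')
side=env.read_camera("side")
cv2.imwrite("pics/e1.png",np.hstack([im[60:360,130:430],cv2.resize(side[150:250,215:315],(300,300),interpolation=cv2.INTER_CUBIC)]))
E
```

```text
15.6833 [0.43387707 0.13684718 0.02254164] [-2.69239053  0.69012375 -1.31680915] [ 0.10569458  0.55997242 -0.0311171 ]
```

View pics/e1.png

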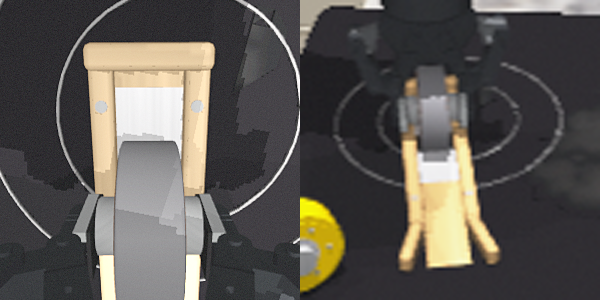

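The wheel sits centred between the rails, at u≈150 in the left crop with the dock's middle at 149. It has sunk about 4 mm and is still held. I'll hold a moment more, then release and rise.

Request:
jog_arm --plan '[{"dp": [-0.0001, 0, 0], "delta_rot": [0, 0, 0], "hand": 1}, {"dp": [-0.0001, 0, 0], "delta_rot": [0, 0, 0], "hand": 1}, {"dp": [-0.0001, 0, 0], "delta_rot": [0, 0, 0], "hand": 1}, {"dp": [-0.0001, 0, 0], "delta_rot": [0, 0, 0], "hand": 1}, {"dp": [-0.0001, 0, 0], "delta_rot": [0, 0, 0], "hand": -0.15}, {"dp": [-0.0001, 0, 0], "delta_rot": [0, 0, 0], "hand": -0.4}, {"dp": [-0.0001, 0, 0], "delta_rot": [0, 0, 0], "hand": -0.7}, {"dp": [-0.0001, 0, 0], "delta_rot": [0, 0, 0], "hand": -1}, {"dp": [-0.0001, 0, 0], "delta_rot": [0, 0, 0], "hand": -1}, {"dp": [-0.0001, 0, 0], "delta_rot": [0, 0, 0], "hand": -1}, {"dp": [-0.0001, 0, 0], "delta_rot": [0, 0, 0], "hand": -1}]'

```text
time_s: 16.7
ee_pos: [0.4338, 0.1368, 0.0225]
eef_rot: [3.142, 0.0, 1.754]
wrist_force: [-1.1, 0.2, 0.3]
gripper_width: 0.085
grasp_force: 0.0
```

Request:
jog_arm --plan '[{"dp": [0, 0, 0.01], "delta_rot": [0, 0, 0], "hand": -1}, {"dp": [0, 0, 0.03], "delta_rot": [0, 0, 0], "hand": -1}, {"dp": [0, 0, 0.06], "delta_rot": [0, 0, 0], "hand": -1}, {"dp": [0, 0, 0.1], "delta_rot": [0, 0, 0], "hand": -1}, {"dp": [0, 0, 0.13], "delta_rot": [0, 0, 0], "hand": -1}, {"dp": [0, 0, 0.13], "delta_rot": [0, 0, 0], "hand": -1}, {"dp": [0, 0, 0.13], "delta_rot": [0, 0, 0], "hand": -1}]'

```text
time_s: 17.28
ee_pos: [0.4347, 0.137, 0.1537]
eef_rot: [3.138, 0.0, 1.754]
wrist_force: [0.0, -0.5, -0.5]
gripper_width: 0.0853
grasp_force: 0.0
```

```bash
python3 - <<'E'
from h import *
s=env.observe();print(s['time_s'],s['ee_pos'],s['wrist_force'])
im=env.read_camera("wrist");side=env.read_camera("side")
cv2.imwrite("pics/e2.png",np.hstack([im[60:360,130:430],cv2.resize(side[150:250,215:315],(300,300),interpolation=cv2.INTER_CUBIC)]))
E
```

```text
17.2833 [0.43470839 0.13696213 0.15372948] [ 0.00646025 -0.54319982 -0.52367505]
```

View pics/e2.png

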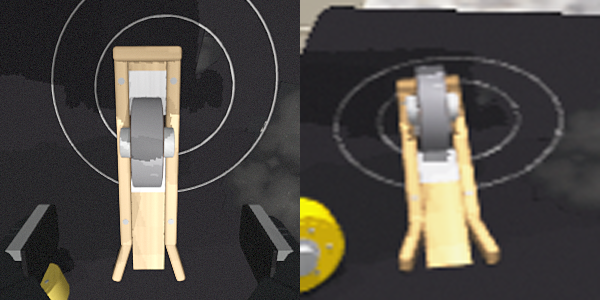

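The wheel stands upright in the gap, centred at about (148,142) in the left crop, and the gripper is clear. I'll hand it in.

```bash
python3 -c "
from plant import env
print(env.hand_in())"
```

```text
the job is handed in; nothing more can be done
None
```

The job is handed in: I rolled the sharpener up the ramp and along the channel, held it until it sank about 4 mm into the gap, then released it standing upright; the hand-in call returned no verdict.

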